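# Lock the six-place rotor with the hex key

## Robot

A 6-joint arm with a two-finger parallel gripper is mounted at the origin on a cart in front of the work surface, level with it; the furniture and walls round the work are solid. World frame = base frame: x ahead of the robot, y to its left, z up, the work surface at z = 0. Lengths are in m, angles in rad, forces in N, time in s.
With the tool pointing down it reaches from about 0.35 to 0.85 m from the base axis. Payload 8.1 kg.
Tool frame: the origin (TCP) lies on the mounting face of the last link; the fingertips stand 186 mm ahead of it and the grasp point (between the pads) lies 167 mm ahead of it; y points along the fingers, x is the direction in which the jaws open and shut, and the axes are right-handed (so a half turn about y gives the same grasp; the last joint's range is limited). The gripper opens to 93 mm and grips with 3 to 60 N. Pads are 15 mm wide; open, the fingers measure 128 mm over their backs; the gripper's body (75 mm by 188 mm) begins 65 mm behind the grasp point.
Start: joints at [-1.224, 0.13, 1.488, -0, 1.523, -0.085], TCP at [0.251, -0.545, 0.405] pointing down, gripper open.
Joint ranges: [-2.96, 2.96], [-0.89, 2.26], [0.02, 2.5], [-1.34, 4.48], [0, 2.73], [-2.66, 2.66]. Speed limits (rad/s): [2.39, 2.39, 2.79, 3.14, 3.14, 3.14].

## Interface

Orientations are given as a rotation vector (axis times angle).
In Python, from plant import robot, imaging gives the robot as it stands.
- The arm moves only by the shell command python3 -m inch 'ROWS' [OPENING] [FORCE]. ROWS is JSON, a list of rows, each an object of numbers: "x", "y", "z": the shift along the tool's x, y, z in mm; "twist": the turn about the tool's y in rad. In form: [{"x": .., "y": .., "z": .., "twist": ..}, ...]. A call has 1 to 12 rows; each row shifts and turns the commanded pose from where the row before left it, along the tool's axes as they then stand; what a row does not reach is not made up. A row lasts 1/10 s, in which the tool goes at most 50 mm and 8.59 degrees, less where a joint would pass 70% of its speed; a pose out of reach is approached as far as the arm can. A call with a gripper value outside its range is refused whole. OPENING is the gripper command: -1 is shut, 1 is fully open, values between are in proportion, set as the call begins (- or left out, the last holds). The fingers move at their own pace and stop on an object; FORCE is the grip in N (left out, the last holds). Time passes only in rows, so rows that do not move let the fingers close. It gives the time, the measured TCP pose, the force and the opening at its end, in the units of the state.
- robot.read_state(): the state, without advancing time (a new reading comes with each control period).
- imaging.read_camera(name): name is "scene" or "top" or "wrist"; returns a dict with "color" (480x640x3 uint8, red, green, blue), "depth" (480x640 float32, m along the optical axis (not along the pixel's ray), 0 where there is no reading), "fx", "fy", "cx", "cy" (pixels), "rvec" (rotation vector, rad) and "tvec" (3), from world to camera coordinates, as OpenCV has them; the wrist camera has in their place "tool_from_camera" (4x4, takes a point from camera to tool coordinates, whose origin is the TCP and whose axes are the tool frame's). Camera axes: x right, y down, z forward; pixel columns grow to the right and rows downward; lengths in m; the calibration is good to about 2 mm. A picture is of the moment at which its call begins: read the wrist's pose just before it.
- robot.close_job(): hands the job in, once; it reports no verdict.
The state is a dict: "t": time; "q": joint angles; "dq": joint speeds; "joint_torque": joint torques, N m; "tool_pos": TCP position; "orientation": TCP orientation; "force": force on the tool from outside, world axes, zero at the start; "wrist_torque": the same for the moment, N m; "opening": finger opening in m.
Only numpy, scipy, OpenCV 4.12 (cv2) and the standard library are available. Lean on these libraries where they do the work, as an engineer would, in place of code of your own. Each camera call takes 0.05 s, during which the arm holds its last target.

## Task

Two centrifuge rotors stand on the bench; lock the one with six tube pockets. Take the T-handled hex key out of its holder, seat it fully in the hex socket of that rotor's lock screw and turn it clockwise (seen from above) about a quarter turn to tighten the screw, then let go and leave the key standing in the socket. Leave the lock screw of the four-pocket rotor as it is.

Things in the scene. Friction and masses are not known exactly. Their poses are not given: they have to be found in the camera images.
- key_handle (a point): Centre of the hex key's bare metal T-handle bar: 100 mm along x, 16 wide (y), 18 high; z up. Steel hex shank below, 20 mm across flats, corners along +x/-x; its round tapered tip ends 110 mm below this point. 0.22 kg. The key starts upright in a fixed grey block (62 mm square, 50 high), tip 42 mm deep in a close hole: lift straight up 60 mm before moving sideways.
- six_socket (a point): Mouth centre of the hex socket in the lock screw (58 mm wide) on the six-pocket rotor (120 mm across); 92 mm above the bench. z up, x at a hexagon corner; turns with the screw. Flared mouth: 44 mm across flats, narrowing in 16 mm to 22 mm; floor 42 mm down. The key enters with a corner within 10 deg of x (or x + n*60 deg), has 12 deg play; seated, its handle centre is 68 mm above here.
- six_lock (a joint): Angle of the six-pocket rotor's lock screw, rad: grows clockwise seen from above, starts between 0 and 0.2 (loose), stops at 1.35 (locked). It stays where it is left; turning takes about 0.05 N m.
- four_lock (a joint): Angle of the like lock screw on the smaller rotor (100 mm across, four pockets), rad, likewise clockwise; to be left alone.
Mind the look-alikes: they are no part of the job. There is more than one size of the part that bears key_handle; the job needs the smaller.

How it is judged:
On the way:
1. the key is seated in the six-pocket rotor's socket before the screw is turned (horizontal distance between key_handle and six_socket below 0.015 m and z of key_handle in the frame of six_socket below 0.078 m and value of joint six_lock below 0.6 rad), for 0.1 s.
At the end, for the whole second after the job is handed in: The six-pocket rotor's lock screw stands past 0.9 rad, and the released key stands in its socket: handle centre within 15 mm of the socket's axis, at most 10 mm above fully seated, tilted less than 0.2 rad (value of joint six_lock above 0.9 rad and horizontal distance between key_handle and six_socket below 0.015 m and z of key_handle in the frame of six_socket below 0.078 m and angle between key_handle's own z axis and vertical below 0.2 rad); the robot touches nothing.
It fails at once if the four-pocket rotor's lock screw was turned (past 0.46 rad) (value of joint four_lock above 0.46 rad).
It also fails if it takes over 38 s, if anything falls off the work surface, if the arm or the gripper's body presses on something with over 40 N, if the wrist force passes 120 N, or if a joint passes its speed limit or range.

## Working session

There is one attempt and no reset: what is moved stays moved. The work goes in short steps, Python scripts to look and compute and a shell command to move; the robot and the scene stay as the last step left them, time stands still between calls to the robot, and variables do not carry over. Pictures are saved under pics/ and viewed, and the job is handed in when it is done.

```bash
ls; mkdir -p pics; cat > h.py <<'E'
import numpy as np,cv2,pickle
from scipy.spatial.transform import Rotation as R
from plant import robot,imaging
def T():
    s=robot.read_state(); M=np.eye(4); M[:3,:3]=R.from_rotvec(s['orientation']).as_matrix(); M[:3,3]=s['tool_pos']; return M
def snap(name,f):
    M=T(); c=imaging.read_camera(name)
    if 'rvec' in c:
        W=np.eye(4); W[:3,:3]=R.from_rotvec(np.ravel(c['rvec'])).as_matrix(); W[:3,3]=np.ravel(c['tvec']); c['wc']=np.linalg.inv(W)
    else: c['wc']=M@np.array(c['tool_from_camera'])
    pickle.dump(c,open(f'{f}.pkl','wb')); cv2.imwrite(f'pics/{f}.png',c['color'][:,:,::-1]); return c
def load(f): return pickle.load(open(f'{f}.pkl','rb'))
def pt(c,u,v,d=None):
    d=c['depth'][int(v),int(u)] if d is None else d
    return (c['wc']@np.array([(u-c['cx'])/c['fx']*d,(v-c['cy'])/c['fy']*d,d,1]))[:3]
def ptz(c,u,v,z):
    o=c['wc'][:3,3]; r=c['wc'][:3,:3]@np.array([(u-c['cx'])/c['fx'],(v-c['cy'])/c['fy'],1]); return o+r*(z-o[2])/r[2]
def proj(c,p):
    q=np.linalg.inv(c['wc'])@np.append(p,1); return q[0]/q[2]*c['fx']+c['cx'],q[1]/q[2]*c['fy']+c['cy']
def crop(f,u0,v0,u1,v1,k,out):
    c=load(f); cv2.imwrite(f'pics/{out}.png',cv2.resize(c['color'][v0:v1,u0:u1,::-1],None,fx=k,fy=k,interpolation=cv2.INTER_CUBIC))
def st():
    s=robot.read_state(); print('t',round(s['t'],2),'q',np.round(s['q'],3),'pos',np.round(s['tool_pos'],4),'F',np.round(s['force'],1),'Tq',np.round(s['wrist_torque'],2),'op',round(s['opening'],4)); print(np.round(T()[:3,:3],3))
E
python3 - <<'E'
from h import *
for n in ['scene','top','wrist']:
    snap(n,n+'0')
st()
E
```

```text
pics
t 0.15 q [-1.224  0.131  1.489  0.     1.523 -0.085] pos [ 0.2511 -0.5448  0.4039] F [-0.1  0.2 -0.3] Tq [0.02 0.05 0.02] op 0.0933
[[ 0.418 -0.     0.908]
 [-0.908  0.001  0.418]
 [-0.001 -1.     0.   ]]
```

View pics/top0.png

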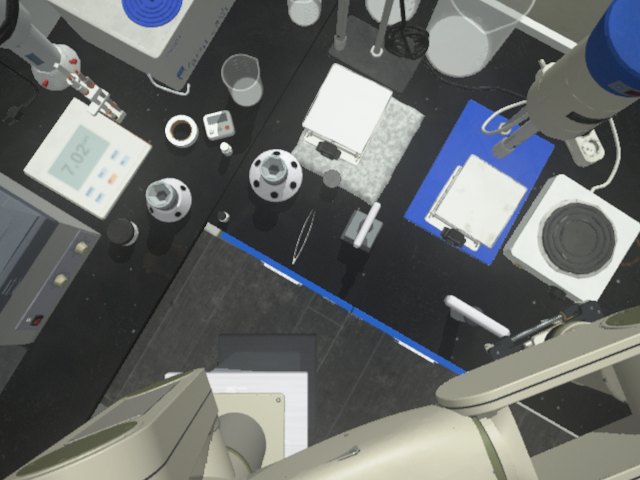

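View pics/scene0.png

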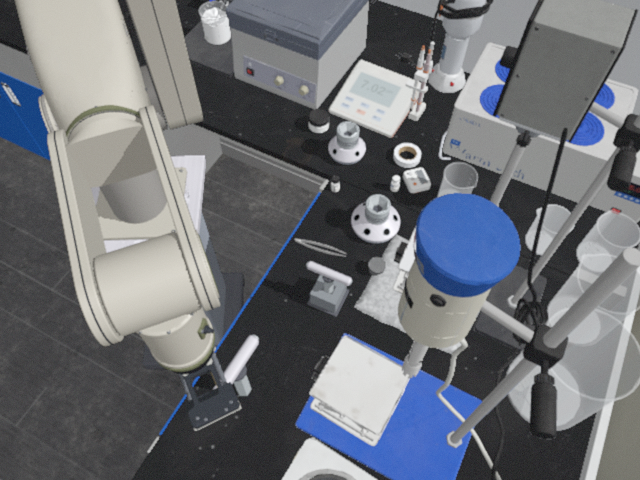

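```bash
python3 - <<'E'
from h import *
c=load('top0')
crop('top0',130,140,310,240,4.4,'c1')
crop('top0',320,180,520,350,4,'c2')
for n,u,v in [('keyA',368,225),('A e1',378,205),('A e2',358,246),('keyB e1',449,300),('keyB e2',505,333),('six',275,167),('six rim',275,190),('four',160,190),('blockA',350,232)]:
    print(n,np.round(pt(c,u,v),3))
E
```

```text
keyA [ 0.467 -0.285  0.128]
A e1 [ 0.507 -0.306  0.129]
A e2 [ 0.424 -0.264  0.127]
keyB e1 [ 0.316 -0.436  0.162]
keyB e2 [ 0.253 -0.542  0.16 ]
six [ 0.599 -0.091  0.076]
six rim [ 0.556 -0.089  0.043]
four [0.549 0.154 0.081]
blockA [ 0.461 -0.254  0.051]
```

View pics/c1.png

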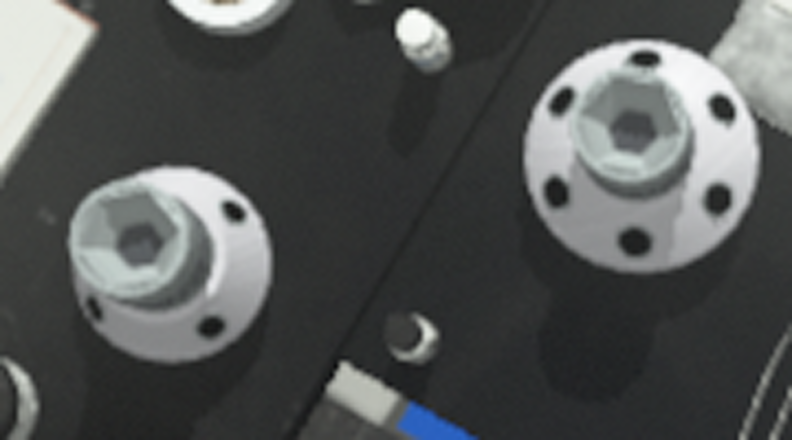

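View pics/c2.png

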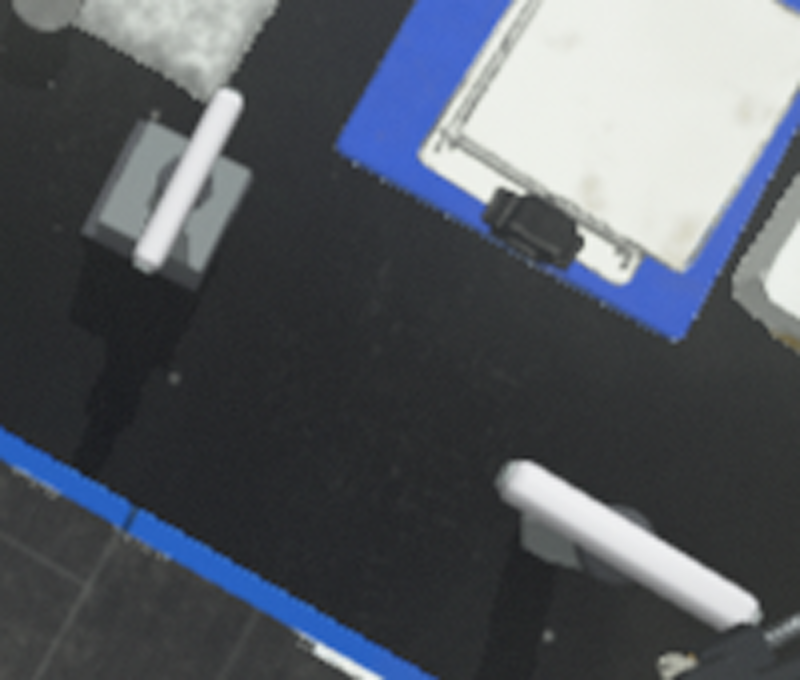

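View pics/wrist0.png

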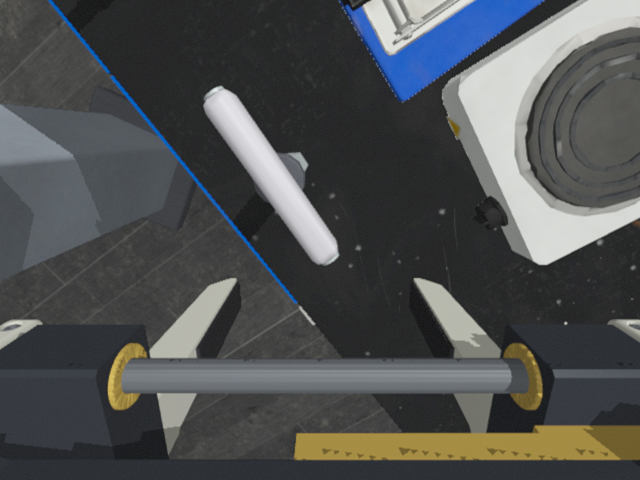

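```bash
python3 - <<'E'
from h import *
c=load('top0')
V,U=np.mgrid[0:480,0:640]
d=c['depth']
P=np.stack([(U-c['cx'])/c['fx']*d,(V-c['cy'])/c['fy']*d,d,np.ones_like(d)],-1)@c['wc'].T
P=P[...,:3]
np.save('topP.npy',P)
m=(d>0)&(abs(P[...,2]-.125)<.01)&(np.hypot(P[...,0]-.467,P[...,1]+.285)<.08)
q=P[m]; r=cv2.minAreaRect(q[:,:2].astype(np.float32)*1000); print('A',m.sum(),r,q[:,2].max(),np.median(q[:,2]))
# rotor six: plate ring z
m=(d>0)&(np.hypot(P[...,0]-.6,P[...,1]+.09)<.08)&(P[...,2]>.08)&(P[...,2]<.1)
q=P[m]; print('six top',m.sum(),cv2.minEnclosingCircle(q[:,:2].astype(np.float32)*1000), q[:,2].max())
# tall things near six
m=(d>0)&(P[...,2]>.19)&(P[...,0]>.2)&(P[...,0]<1)
g=np.hypot(P[...,0]-.6,P[...,1]+.09)
for z in (.1,.15,.2,.25,.3):
    m=(d>0)&(P[...,2]>z)&(P[...,2]<.6)&(g>.08)&(P[...,0]>.3); i=np.argmin(np.where(m,g,9)); v,u=divmod(i,640); print(z,u,v,P[v,u],g[v,u])
w=load('wrist0'); print(np.round(np.array(w['tool_from_camera']),3),w['fx'],w['cx'],w['cy'])
M=T()
E
```

```text
A 391 ((467.3661193847656, -282.0265808105469), (15.68716812133789, 102.61181640625), 63.03660202026367) 0.13321979205630463 0.12712238088931216
six top 462 ((592.66162109375, -87.39839935302734), 29.04175567626953) 0.09748292750513587
0.1 304 127 [ 0.67335691 -0.15498358  0.11999372] 0.0980005176651228
0.15 336 45 [ 0.77812317 -0.21634697  0.26358996] 0.21838365792102504
0.2 336 45 [ 0.77812317 -0.21634697  0.26358996] 0.21838365792102504
0.25 336 45 [ 0.77812317 -0.21634697  0.26358996] 0.21838365792102504
0.3 337 33 [ 0.78092704 -0.21659655  0.30077909] 0.2208195644029358
[[ 1.    -0.     0.001 -0.001]
 [-0.001 -0.295  0.955  0.02 ]
 [ 0.    -0.955 -0.295  0.083]
 [ 0.     0.     0.     1.   ]] 333.6486756185257 324.70129196357345 238.9696576082851
```

Candidates: keys A at top px (368,225), about 100 mm long with its top at z 0.127, which fits the small key. B at (475,315) is about 123 mm with top 0.16, so it is too large. Rotors: six pockets at (275,175) and four pockets at (168,198). The crops confirm key A and the (275,175) rotor. First I'll move over the six-pocket rotor for a close look.

```bash
python3 -m inch '[{"x":-22.7,"z":41.8},{"x":-22.7,"z":41.8},{"x":-22.7,"z":41.8},{"x":-22.7,"z":41.8},{"x":-22.7,"z":41.8},{"x":-22.7,"z":41.8},{"x":-22.7,"z":41.8},{"x":-22.7,"z":41.8},{"x":-22.7,"z":41.8},{"x":-22.7,"z":41.8},{"x":-22.7,"z":41.8},{"x":-22.7,"z":41.8}]' 
python3 -m inch '[{"x":0},{"x":0}]'
python3 - <<'E'
from h import *
st(); snap('wrist','w1'); st()
E
```

```text
t 0.15 q [-1.224  0.131  1.489  0.     1.523 -0.085] pos [ 0.2511 -0.5448  0.4039] F [-0.1  0.2 -0.3] Tq [0.02 0.05 0.02] op 0.0933
[[ 0.418 -0.     0.908]
 [-0.908  0.001  0.418]
 [-0.001 -1.     0.   ]]
t 0.2 q [-1.224  0.131  1.489 -0.     1.523 -0.085] pos [ 0.2511 -0.5448  0.404 ] F [-0.9  0.3 -0.7] Tq [ 0.01  0.01 -0.02] op 0.0932
[[ 0.419 -0.     0.908]
 [-0.908  0.001  0.419]
 [-0.001 -1.     0.   ]]$[0]: bad value
$[0]: bad value
```

View pics/w1.png

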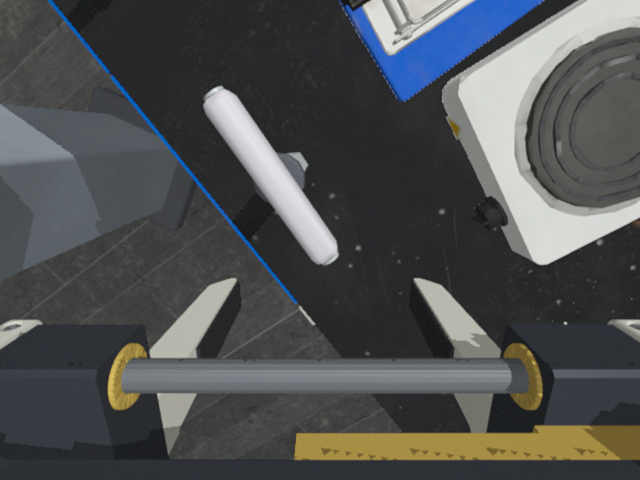

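The picture is unchanged because the row was refused: every row needs all four keys.

```bash
python3 -m inch '[{"x":-22.7,"y":0,"z":41.8,"twist":0},{"x":-22.7,"y":0,"z":41.8,"twist":0},{"x":-22.7,"y":0,"z":41.8,"twist":0},{"x":-22.7,"y":0,"z":41.8,"twist":0},{"x":-22.7,"y":0,"z":41.8,"twist":0},{"x":-22.7,"y":0,"z":41.8,"twist":0},{"x":-22.7,"y":0,"z":41.8,"twist":0},{"x":-22.7,"y":0,"z":41.8,"twist":0},{"x":-22.7,"y":0,"z":41.8,"twist":0},{"x":-22.7,"y":0,"z":41.8,"twist":0},{"x":-22.7,"y":0,"z":41.8,"twist":0},{"x":-22.7,"y":0,"z":41.8,"twist":0}]' 
python3 -m inch '[{"x":0,"y":0,"z":0,"twist":0},{"x":0,"y":0,"z":0,"twist":0},{"x":0,"y":0,"z":0,"twist":0}]'
python3 - <<'E'
from h import *
st(); snap('wrist','w2'); st()
E
```

```text
t: 1.4
tool_pos: [0.5935, -0.0857, 0.4046]
orientation: [-1.383, 0.885, -0.885]
force: [-0.0, -0.8, 0.3]
opening: 0.0929
t: 1.7
tool_pos: [0.5923, -0.0883, 0.4045]
orientation: [-1.384, 0.886, -0.886]
force: [0.8, -0.6, -0.0]
opening: 0.093
t 1.7 q [-0.233  0.128  1.492 -0.     1.523  0.906] pos [ 0.5923 -0.0883  0.4045] F [ 0.8 -0.6 -0. ] Tq [-0.01  0.04  0.03] op 0.093
[[ 0.418 -0.001  0.908]
 [-0.908 -0.     0.418]
 [-0.    -1.    -0.001]]
t 1.75 q [-0.234  0.127  1.492 -0.     1.523  0.906] pos [ 0.5922 -0.0887  0.4047] F [ 0.3 -0.4  0.3] Tq [0.01 0.   0.  ] op 0.0931
[[ 0.417 -0.     0.909]
 [-0.909 -0.     0.417]
 [ 0.    -1.    -0.001]]
```

View pics/w2.png

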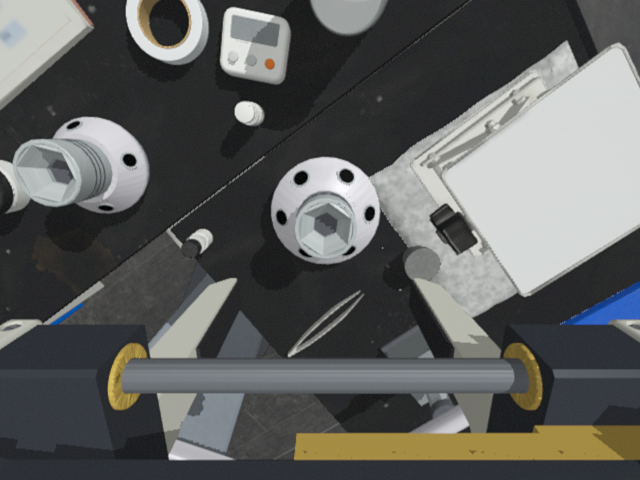

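```bash
python3 - <<'E'
from h import *
crop('w2',280,180,370,260,8,'c3')
E
```

```text
(no output)
```

View pics/c3.png

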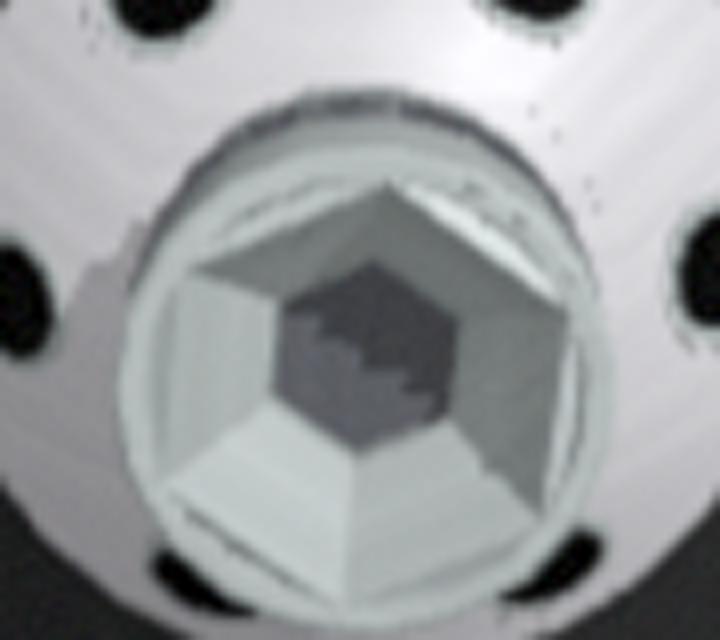

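The crop shows the six-pocket screw's flared hex clearly. The mouth corners in the crop are (385,182), (568,310), (543,515), (347,605), (165,480) and (195,268).

```bash
python3 - <<'E'
from h import *
c=load('w2')
def f(L,z):
    p=np.array([ptz(c,280+(u+.5)/8-.5,180+(v+.5)/8-.5,z)[:2] for u,v in L])*1000
    m=p.mean(0); a=np.degrees(np.arctan2(*(p-m).T[::-1])); r=np.hypot(*(p-m).T)
    x=np.unwrap(a%60,period=60); print(np.round(m,1),'r',np.round(r,1),'ang mod60',np.round(x,1),x.mean())
f([(385,182),(568,310),(543,515),(347,605),(165,480),(195,268)],.092)
f([(372,260),(457,320),(445,410),(360,450),(275,402),(285,300)],.076)
# rim circle
for v,u in [(200,325),(253,323),(225,298),(225,352)]: print(pt(c,u,v))
E
```

```text
[593.7 -87.7] r [24.7 24.7 24.8 25.4 25.2 24.3] ang mod60 [20.2 18.7 19.6 19.4 18.1 17.1] 18.844253756246207
[593.9 -87.4] r [11.9 11.8 11.5 11.5 12.2 11.9] ang mod60 [21.2 17.7 20.4 21.4 21.6 18.4] 20.091050717479117
[ 0.61768303 -0.076163    0.09187939]
[ 0.57130103 -0.09548028  0.09065903]
[ 0.58627451 -0.06357903  0.09038328]
[ 0.60701993 -0.10804979  0.09134552]
```

Socket: centre (0.5938, -0.0875), corner yaw about 19.5° mod 60, radius close to 25 mm as it should be. Grasping with tool x yaw +63° lets joint 6 make the whole clockwise turn, so I go to key A that way.

```bash
python3 -m inch '[{"x":24.7,"y":0,"z":-38.9,"twist":0},{"x":24.7,"y":0,"z":-38.9,"twist":0},{"x":24.7,"y":0,"z":-38.9,"twist":0},{"x":24.7,"y":0,"z":-38.9,"twist":0},{"x":24.7,"y":0,"z":-38.9,"twist":0},{"x":0,"y":0,"z":0,"twist":-0.149},{"x":0,"y":0,"z":0,"twist":-0.149},{"x":0,"y":0,"z":0,"twist":-0.149},{"x":0,"y":0,"z":0,"twist":-0.149},{"x":0,"y":0,"z":0,"twist":-0.149},{"x":0,"y":0,"z":0,"twist":-0.149},{"x":0,"y":0,"z":0,"twist":-0.149}]' 
python3 -m inch '[{"x":0,"y":0,"z":0,"twist":-0.149},{"x":0,"y":0,"z":0,"twist":-0.149},{"x":0,"y":0,"z":0,"twist":-0.149},{"x":0,"y":0,"z":0,"twist":-0.149},{"x":0,"y":0,"z":0,"twist":-0.149},{"x":0,"y":0,"z":0,"twist":-0.149},{"x":0,"y":0,"z":0,"twist":-0.149},{"x":0,"y":0,"z":0,"twist":-0.149},{"x":0,"y":0,"z":0,"twist":0},{"x":0,"y":0,"z":0,"twist":0},{"x":0,"y":0,"z":0,"twist":0}]'
python3 - <<'E'
from h import *
c=snap('wrist','w3'); st()
V,U=np.mgrid[0:480,0:640]; d=c['depth']
P=(np.stack([(U-c['cx'])/c['fx']*d,(V-c['cy'])/c['fy']*d,d,np.ones_like(d)],-1)@c['wc'].T)[...,:3]
m=(d>0)&(abs(P[...,2]-.125)<.007)&(np.hypot(P[...,0]-.467,P[...,1]+.282)<.08)
q=P[m]; r=cv2.minAreaRect(q[:,:2].astype(np.float32)*1000); print('A',m.sum(),r,np.median(q[:,2]))
R0=T(); e=R0[:3,:3].T@(np.array([r[0][0]/1e3,r[0][1]/1e3,.118+.167])-R0[:3,3]); print('tool delta mm',e*1000,'yaw x',np.degrees(np.arctan2(R0[1,0],R0[0,0])))
E
```

```text
t: 2.95
tool_pos: [0.4665, -0.2823, 0.405]
orientation: [-1.57, 0.072, -0.073]
force: [-0.1, 1.0, -0.3]
opening: 0.0932
t: 4.05
tool_pos: [0.4673, -0.2816, 0.4048]
orientation: [-1.399, -0.849, 0.849]
force: [0.8, -0.2, -0.5]
opening: 0.0931
t 4.1 q [-0.636 -0.017  1.641 -0.     1.517 -1.728] pos [ 0.4674 -0.2815  0.4048] F [ 0.4 -0.6 -0.5] Tq [ 0.05 -0.14 -0.05] op 0.0929
[[ 0.46   0.    -0.888]
 [ 0.888 -0.     0.46 ]
 [-0.    -1.    -0.   ]]
A 2258 ((467.6021423339844, -282.5460205078125), (15.967278480529785, 103.34053039550781), 62.98681640625) 0.12611680362513877
tool delta mm [ -0.87409661 119.82164164  -0.64878014] yaw x 62.59569114889465
```

View pics/w3.png

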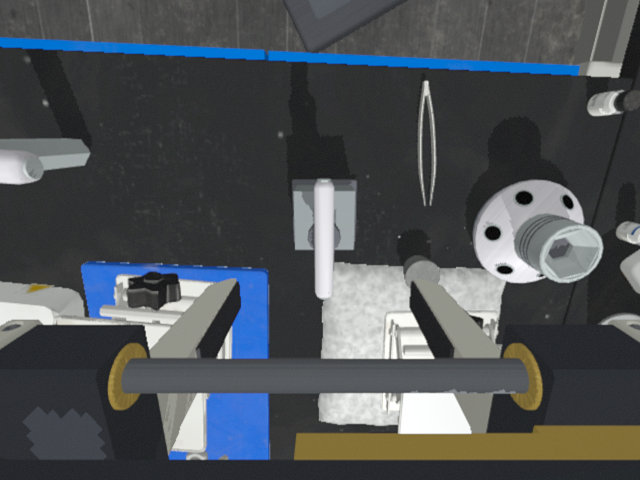

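The view shows key A upright in its block at (324,240), parallel to the fingers. Descend.

```bash
python3 -m inch '[{"x":-0.9,"y":30,"z":-0.6,"twist":-0.006},{"x":0,"y":35,"z":0,"twist":0},{"x":0,"y":30,"z":0,"twist":0},{"x":0,"y":18,"z":0,"twist":0},{"x":0,"y":7,"z":0,"twist":0},{"x":0,"y":0,"z":0,"twist":0},{"x":0,"y":0,"z":0,"twist":0}]' 0 40
python3 -m inch '[{"x":0,"y":0,"z":0,"twist":0},{"x":0,"y":0,"z":0,"twist":0},{"x":0,"y":0,"z":0,"twist":0},{"x":0,"y":0,"z":0,"twist":0},{"x":0,"y":0,"z":0,"twist":0},{"x":0,"y":0,"z":0,"twist":0},{"x":0,"y":0,"z":0,"twist":0}]' -1 45
```

```text
t: 4.8
tool_pos: [0.4682, -0.2826, 0.286]
orientation: [-1.397, -0.858, 0.857]
force: [0.6, -0.5, 0.0]
opening: 0.0471
t: 5.5
tool_pos: [0.4682, -0.2825, 0.2857]
orientation: [-1.397, -0.858, 0.857]
force: [0.0, -0.4, 5.9]
opening: 0.0274
```

```bash
python3 -m inch '[{"x":0,"y":0,"z":0,"twist":0},{"x":0,"y":0,"z":0,"twist":0},{"x":0,"y":0,"z":0,"twist":0}]'
python3 - <<'E'
from h import *
st();snap('wrist','w4');snap('scene','s4');st()
crop('s4',180,180,460,400,2.8,'c4')
E
```

```text
t: 5.8
tool_pos: [0.4682, -0.2825, 0.2857]
orientation: [-1.397, -0.858, 0.857]
force: [-0.1, -0.0, 5.9]
opening: 0.0276
t 5.8 q [-0.637  0.076  1.769  0.     1.295 -1.739] pos [ 0.4682 -0.2825  0.2857] F [-0.1 -0.   5.9] Tq [ 0.03 -0.13 -0.01] op 0.0276
[[ 0.452  0.001 -0.892]
 [ 0.892 -0.001  0.452]
 [-0.    -1.    -0.002]]
t 5.9 q [-0.637  0.076  1.769  0.     1.295 -1.739] pos [ 0.4682 -0.2825  0.2857] F [0.1 0.7 5.8] Tq [ 0.05 -0.13 -0.04] op 0.0282
[[ 0.452  0.001 -0.892]
 [ 0.892 -0.001  0.452]
 [-0.    -1.    -0.002]]
```

View pics/w4.png

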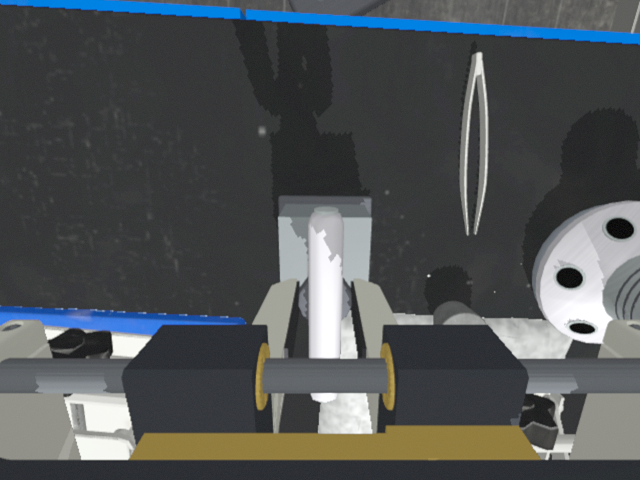

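View pics/c4.png

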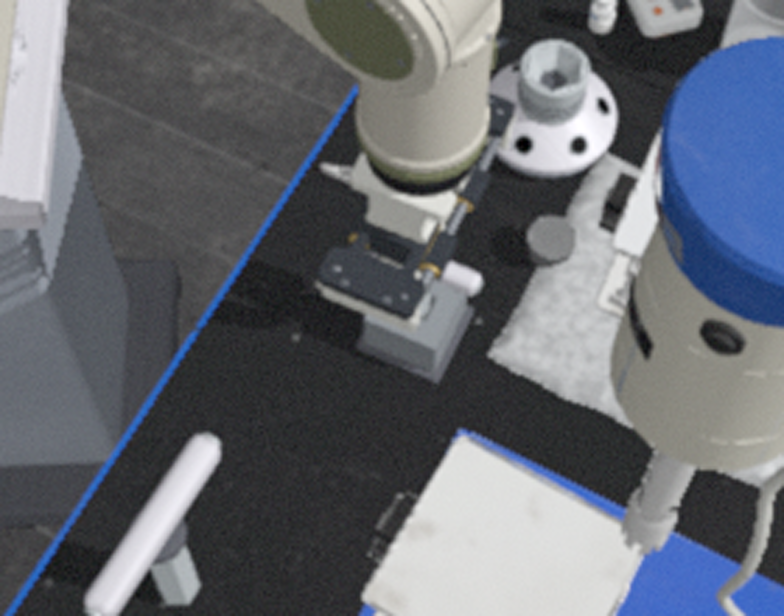

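The opening stopped at 27.6 mm instead of 16: the fingertips are clamping the grey collar under the bar at (325,295), not the bar. I'll reopen, rise about 10 mm so the tips end at the bar's underside, and regrip.

```bash
python3 -m inch '[{"x":0,"y":0,"z":0,"twist":0},{"x":0,"y":0,"z":0,"twist":0},{"x":0,"y":-5,"z":0,"twist":0},{"x":0,"y":-5,"z":0,"twist":0},{"x":0,"y":0,"z":0,"twist":0}]' 0 45
python3 -m inch '[{"x":0,"y":0,"z":0,"twist":0},{"x":0,"y":0,"z":0,"twist":0},{"x":0,"y":0,"z":0,"twist":0},{"x":0,"y":0,"z":0,"twist":0},{"x":0,"y":0,"z":0,"twist":0},{"x":0,"y":0,"z":0,"twist":0},{"x":0,"y":0,"z":0,"twist":0}]' -1 45
```

```text
t: 6.4
tool_pos: [0.4681, -0.2824, 0.2958]
orientation: [-1.397, -0.858, 0.857]
force: [0.0, -0.1, -0.2]
opening: 0.0463
t: 7.1
tool_pos: [0.4678, -0.2822, 0.2946]
orientation: [-1.395, -0.857, 0.857]
force: [-0.3, -0.2, -0.3]
opening: 0.025
```

```bash
python3 -m inch '[{"x":0,"y":0,"z":0,"twist":0},{"x":0,"y":0,"z":0,"twist":0},{"x":0,"y":0,"z":0,"twist":0}]'
python3 - <<'E'
from h import *
st();snap('wrist','w5')
crop('w5',230,180,430,420,3,'c5')
E
```

```text
t: 7.4
tool_pos: [0.4678, -0.2822, 0.2946]
orientation: [-1.395, -0.857, 0.857]
force: [-0.0, -0.4, -0.6]
opening: 0.0255
t 7.4 q [-0.637  0.066  1.762 -0.     1.314 -1.739] pos [ 0.4678 -0.2822  0.2946] F [-0.  -0.4 -0.6] Tq [-0.   -0.1   0.05] op 0.0255
[[ 0.452 -0.    -0.892]
 [ 0.892  0.     0.452]
 [ 0.    -1.     0.   ]]
```

View pics/c5.png

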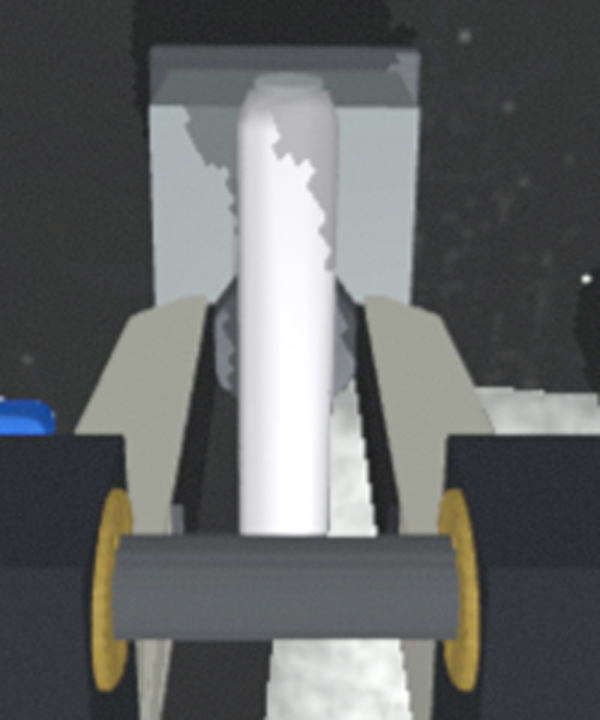

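```bash
python3 - <<'E'
from h import *
for f in ['w3','w5']:
    c=load(f)
    V,U=np.mgrid[0:480,0:640]; d=c['depth']
    P=(np.stack([(U-c['cx'])/c['fx']*d,(V-c['cy'])/c['fy']*d,d,np.ones_like(d)],-1)@c['wc'].T)[...,:3]
    b=np.radians(-27); D=P[...,:2]-np.array([.4676,-.2825]); a=D@[np.cos(b),np.sin(b)]; n=D@[-np.sin(b),np.cos(b)]
    for lo in np.arange(.05,.13,.006):
        m=(d>0)&(P[...,2]>lo)&(P[...,2]<=lo+.006)&(abs(a)<.06)&(abs(n)<.02)
        if m.any(): print(f,round(lo,3),m.sum(),'a',np.round(np.percentile(a[m],[2,98])*1e3),'n',np.round(np.percentile(n[m],[2,98])*1e3))
E
grep -c . h.py
```

```text
w3 0.05 321 a [-30.  29.] n [-20.  20.]
w3 0.068 1 a [-6. -6.] n [10. 10.]
w3 0.074 2 a [-6. -6.] n [10. 10.]
w3 0.098 8 a [-11.  -7.] n [-12.  12.]
w3 0.104 165 a [-11.   9.] n [-13.  13.]
w3 0.11 77 a [-52.   7.] n [-12.  13.]
w3 0.116 74 a [-52.  50.] n [-8.  8.]
w3 0.122 2149 a [-49.  45.] n [-7.  8.]
w3 0.128 37 a [-46.  40.] n [-3.  4.]
w5 0.05 533 a [-31.  14.] n [-20.  20.]
w5 0.086 2 a [-6. -6.] n [-9. -9.]
w5 0.098 20 a [-11.  -6.] n [-12.  14.]
w5 0.104 370 a [-11.   8.] n [-16.  16.]
w5 0.11 340 a [-52.   7.] n [-19.  19.]
w5 0.116 409 a [-52.  14.] n [-19.  19.]
w5 0.122 4788 a [-49.  25.] n [-12.  13.]
w5 0.128 285 a [-37.  14.] n [-20.  20.]
23
```

The collar is about 26 mm wide and reaches up to z≈0.11, so I'll grip the bar higher, with the fingertips at z≈0.115.

```bash
python3 -m inch '[{"x":0,"y":0,"z":0,"twist":0},{"x":0,"y":0,"z":0,"twist":0},{"x":0,"y":-5.5,"z":0,"twist":0},{"x":0,"y":0,"z":0,"twist":0}]' -0.2 45
python3 -m inch '[{"x":0,"y":0,"z":0,"twist":0},{"x":0,"y":0,"z":0,"twist":0},{"x":0,"y":0,"z":0,"twist":0},{"x":0,"y":0,"z":0,"twist":0},{"x":0,"y":0,"z":0,"twist":0},{"x":0,"y":0,"z":0,"twist":0},{"x":0,"y":0,"z":0,"twist":0},{"x":0,"y":0,"z":0,"twist":0}]' -1 55
```

```text
t: 7.85
tool_pos: [0.4682, -0.2825, 0.3014]
orientation: [-1.397, -0.858, 0.857]
force: [-0.2, -0.2, 0.7]
opening: 0.0368
t: 8.65
tool_pos: [0.4678, -0.2822, 0.3001]
orientation: [-1.395, -0.857, 0.857]
force: [-1.0, 0.4, -0.2]
opening: 0.0152
```

```bash
python3 -m inch '[{"x":0,"y":-6,"z":0,"twist":0},{"x":0,"y":-8,"z":0,"twist":0},{"x":0,"y":-10,"z":0,"twist":0},{"x":0,"y":-12,"z":0,"twist":0},{"x":0,"y":-12,"z":0,"twist":0},{"x":0,"y":-14,"z":0,"twist":0},{"x":0,"y":-14,"z":0,"twist":0},{"x":0,"y":-14,"z":0,"twist":0},{"x":0,"y":-14,"z":0,"twist":0},{"x":0,"y":-14,"z":0,"twist":0},{"x":0,"y":-12,"z":0,"twist":0},{"x":0,"y":0,"z":0,"twist":0}]'
python3 - <<'E'
from h import *
st();snap('wrist','w6');c=snap('scene','s6')
u,v=proj(c,[.468,-.282,.25]);print(u,v)
crop('s6',max(0,int(u)-100),max(0,int(v)-90),int(u)+100,int(v)+110,3,'c6')
E
```

```text
t: 9.85
tool_pos: [0.4682, -0.2825, 0.4328]
orientation: [-1.399, -0.859, 0.857]
force: [-0.2, -0.1, -2.6]
opening: 0.0151
t 9.85 q [-0.637 -0.026  1.599 -0.     1.565 -1.739] pos [ 0.4682 -0.2825  0.4328] F [-0.2 -0.1 -2.6] Tq [ 0.06 -0.13  0.01] op 0.0151
[[ 0.452  0.003 -0.892]
 [ 0.892 -0.002  0.452]
 [-0.001 -1.    -0.004]]
329.91267500211325 239.75081190629007
```

View pics/c6.png

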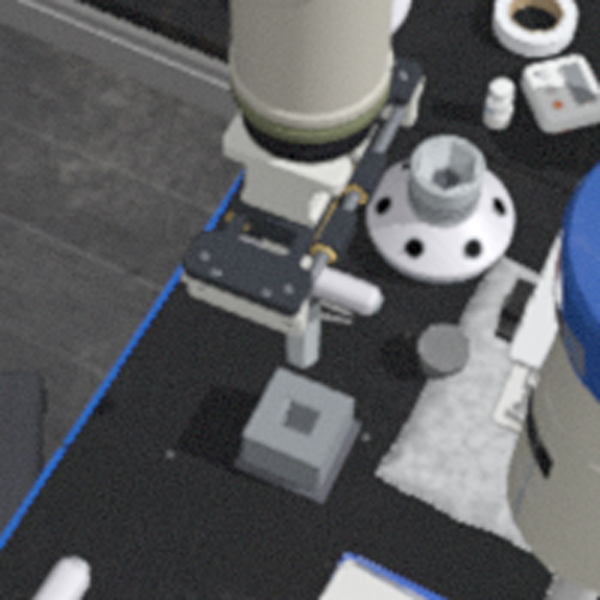

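View pics/w6.png

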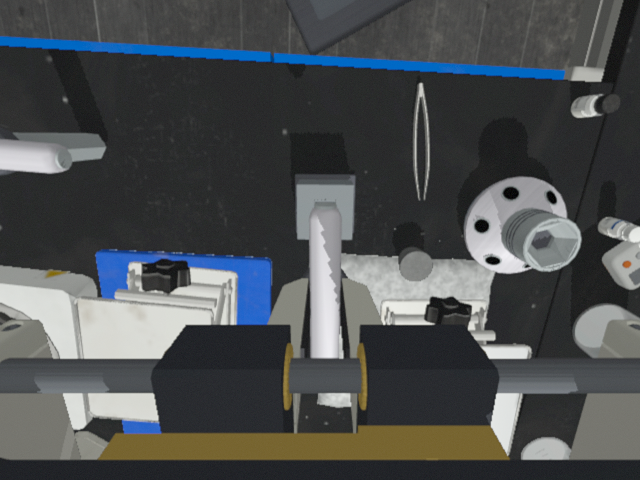

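The key is out of its block and hanging upright; the empty hole shows at crop (300,415). Next I measure how the bar sits in the hand.

```bash
python3 - <<'E'
from h import *
def bar(f):
    c=load(f)
    V,U=np.mgrid[0:480,0:640]; d=c['depth']
    P=(np.stack([(U-c['cx'])/c['fx']*d,(V-c['cy'])/c['fy']*d,d,np.ones_like(d)],-1)@np.array(c['tool_from_camera']).T)[...,:3]
    m=(d>0)&(abs(P[...,0])<.011)&(abs(P[...,2])<.06)&(P[...,1]>.165)&(P[...,1]<.195)
    q=P[m]*1000
    print(f,len(q),'z(tool)',np.percentile(q[:,2],[1,99]))
    s=q[(q[:,2]>12)&(q[:,2]<50)]
    for lo in range(-50,52,8):
        k=q[(q[:,2]>lo)&(q[:,2]<lo+8)]
        if len(k)>10: print(lo,len(k),np.round(np.percentile(k[:,0],[3,50,97]),1),'top y',np.round(np.percentile(k[:,1],[5,20,50]),1))
bar('w6')
E
```

```text
w6 5078 z(tool) [-30.54642716  51.43910429]
-34 258 [-7.6 -0.2  7.8] top y [172.7 173.2 174. ]
-26 369 [-7.5  0.1  7.6] top y [172.6 173.1 173.8]
-18 389 [-7.4  0.1  7.8] top y [172.6 173.2 173.9]
-10 443 [-7.4  0.1  8. ] top y [172.  173.  173.8]
-2 447 [-7.4  0.6  8. ] top y [169.2 173.  173.7]
6 742 [-10.5   0.1  10.6] top y [168.  172.9 174. ]
14 475 [-7.1  0.6  8.1] top y [172.6 173.2 174. ]
22 475 [-7.   0.1  7.6] top y [172.5 173.1 173.9]
30 507 [-7.2  0.6  7.8] top y [172.7 173.2 173.9]
38 530 [-6.8  0.6  7.9] top y [172.6 173.3 174. ]
46 442 [-6.1  0.6  6.8] top y [173.7 174.5 176.6]
```

```bash
python3 -m inch '[{"x":15.7,"y":0,"z":-1.6,"twist":0},{"x":25,"y":0,"z":-2.6,"twist":0},{"x":30,"y":0,"z":-3.1,"twist":0},{"x":30,"y":0,"z":-3.1,"twist":0},{"x":30,"y":0,"z":-3.1,"twist":0},{"x":30,"y":0,"z":-3.1,"twist":0},{"x":30,"y":0,"z":-3.1,"twist":0},{"x":25,"y":0,"z":-2.6,"twist":0},{"x":15,"y":0,"z":-1.6,"twist":0},{"x":0,"y":0,"z":0,"twist":0.12},{"x":0,"y":0,"z":0,"twist":0.119},{"x":0,"y":0,"z":0,"twist":0}]'
python3 - <<'E'
from h import *
import time
c=snap('wrist','w7');c2=snap('scene','s7');c3=snap('top','t7');st()
M=T(); print('yaw',np.degrees(np.arctan2(M[1,0],M[0,0])))
e=M[:3,:3].T@(np.array([.5938,-.0875,.16+.182])-M[:3,3]);print('to seat mm',e*1000)
u,v=proj(c2,[.594,-.0875,.15]);print(u,v)
crop('s7',max(0,int(u)-70),max(0,int(v)-60),int(u)+70,int(v)+60,5,'c7')
E
```

```text
t: 11.15
tool_pos: [0.5934, -0.0868, 0.4294]
orientation: [-1.463, -0.672, 0.673]
force: [-0.8, -0.2, -1.8]
opening: 0.0152
t 11.3 q [-0.232  0.121  1.453 -0.     1.568 -1.098] pos [ 0.5933 -0.0873  0.4299] F [-0.2 -0.1 -2.4] Tq [ 0.03 -0.1   0.01] op 0.0152
[[ 0.648 -0.001 -0.762]
 [ 0.762  0.     0.648]
 [-0.    -1.     0.   ]]
yaw 49.61938502045228
to seat mm [ 0.18440232 87.92309671 -0.56303278]
380.742120015568 188.58655911205824
```

View pics/c7.png

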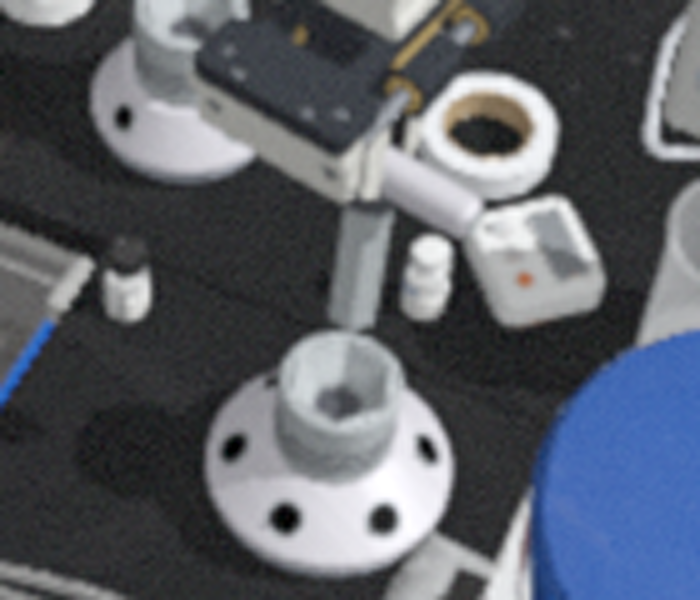

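View pics/w7.png

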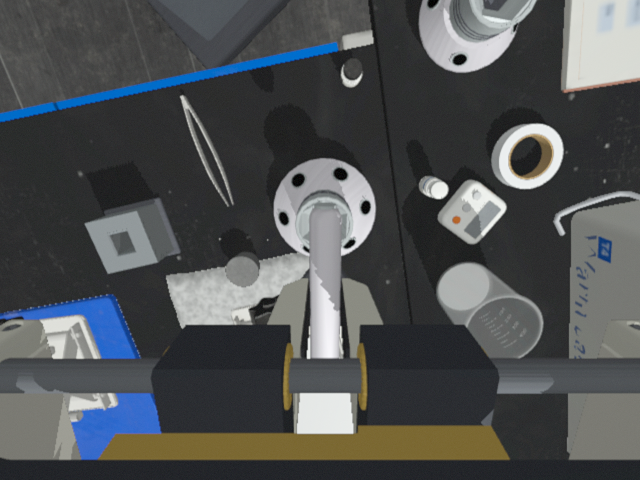

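The shank hangs over the six-pocket socket, aligned. Lower it in stages, watching the force.

```bash
python3 -m inch '[{"x":0.2,"y":12,"z":-0.6,"twist":0},{"x":0,"y":14,"z":0,"twist":0},{"x":0,"y":14,"z":0,"twist":0},{"x":0,"y":8,"z":0,"twist":0},{"x":0,"y":5,"z":0,"twist":0},{"x":0,"y":4,"z":0,"twist":0},{"x":0,"y":0,"z":0,"twist":0}]'
python3 -m inch '[{"x":0,"y":4,"z":0,"twist":0},{"x":0,"y":4,"z":0,"twist":0},{"x":0,"y":0,"z":0,"twist":0}]'
python3 -c "
from h import *
st()"
```

```text
t: 12.0
tool_pos: [0.5939, -0.0875, 0.3728]
orientation: [-1.463, -0.674, 0.674]
force: [-0.1, -1.2, -3.0]
opening: 0.0155
t: 12.3
tool_pos: [0.5939, -0.0875, 0.3647]
orientation: [-1.463, -0.673, 0.674]
force: [0.2, 0.8, -2.1]
opening: 0.0153
t 12.3 q [-0.232  0.152  1.537 -0.     1.452 -1.095] pos [ 0.5939 -0.0875  0.3647] F [ 0.2  0.8 -2.1] Tq [ 0.04 -0.1   0.01] op 0.0153
[[ 0.65  -0.001 -0.76 ]
 [ 0.76   0.     0.65 ]
 [-0.    -1.     0.001]]
```

```bash
python3 -m inch '[{"x":0,"y":4,"z":0,"twist":0},{"x":0,"y":4,"z":0,"twist":0},{"x":0,"y":4,"z":0,"twist":0},{"x":0,"y":3,"z":0,"twist":0},{"x":0,"y":3,"z":0,"twist":0},{"x":0,"y":0,"z":0,"twist":0}]'
python3 -c "
from h import *
st()"
```

```text
t: 12.9
tool_pos: [0.5938, -0.0874, 0.3465]
orientation: [-1.463, -0.673, 0.674]
force: [-0.2, 0.3, -3.1]
opening: 0.0154
t 12.9 q [-0.232  0.164  1.558 -0.     1.42  -1.095] pos [ 0.5938 -0.0874  0.3465] F [-0.2  0.3 -3.1] Tq [ 0.02 -0.14  0.01] op 0.0154
[[ 0.65  -0.001 -0.76 ]
 [ 0.76   0.     0.65 ]
 [-0.    -1.     0.001]]
```

```bash
python3 -m inch '[{"x":0,"y":2,"z":0,"twist":0},{"x":0,"y":1.5,"z":0,"twist":0},{"x":0,"y":0.8,"z":0,"twist":0},{"x":0,"y":0,"z":0,"twist":0}]'
python3 -c "
from h import *
st()"
```

```text
t: 13.3
tool_pos: [0.594, -0.0875, 0.3428]
orientation: [-1.464, -0.674, 0.674]
force: [-0.6, 0.8, -3.0]
opening: 0.0154
t 13.3 q [-0.232  0.167  1.562  0.     1.413 -1.095] pos [ 0.594  -0.0875  0.3428] F [-0.6  0.8 -3. ] Tq [ 0.   -0.1  -0.04] op 0.0154
[[ 0.65 -0.   -0.76]
 [ 0.76  0.    0.65]
 [-0.   -1.    0.  ]]
```

No contact force, and the handle is at z≈0.161, which is essentially seated. Turn clockwise.

```bash
python3 -m inch '[{"x":0,"y":0.5,"z":0,"twist":0.06},{"x":0,"y":0,"z":0,"twist":0.1},{"x":0,"y":0,"z":0,"twist":0.1},{"x":0,"y":0,"z":0,"twist":0.1},{"x":0,"y":0,"z":0,"twist":0.1},{"x":0,"y":0,"z":0,"twist":0.1},{"x":0,"y":0,"z":0,"twist":0.1},{"x":0,"y":0,"z":0,"twist":0.1},{"x":0,"y":0,"z":0,"twist":0.1},{"x":0,"y":0,"z":0,"twist":0.1},{"x":0,"y":0,"z":0,"twist":0.1},{"x":0,"y":0,"z":0,"twist":0}]'
python3 - <<'E'
from h import *
st(); M=T(); print('yaw',np.degrees(np.arctan2(M[1,0],M[0,0])))
snap('wrist','w8');snap('scene','s8');crop('s8',300,120,460,250,4.5,'c8')
E
```

```text
t: 14.5
tool_pos: [0.594, -0.0875, 0.3424]
orientation: [-1.565, 0.156, -0.156]
force: [-0.6, -0.5, -2.5]
opening: 0.0156
t 14.5 q [-0.232  0.167  1.562 -0.     1.412 -0.033] pos [ 0.594  -0.0875  0.3424] F [-0.6 -0.5 -2.5] Tq [-0.11 -0.02 -0.05] op 0.0156
[[ 0.98  -0.     0.197]
 [-0.197 -0.     0.98 ]
 [-0.    -1.    -0.   ]]
yaw -11.38066680968
```

View pics/w8.png

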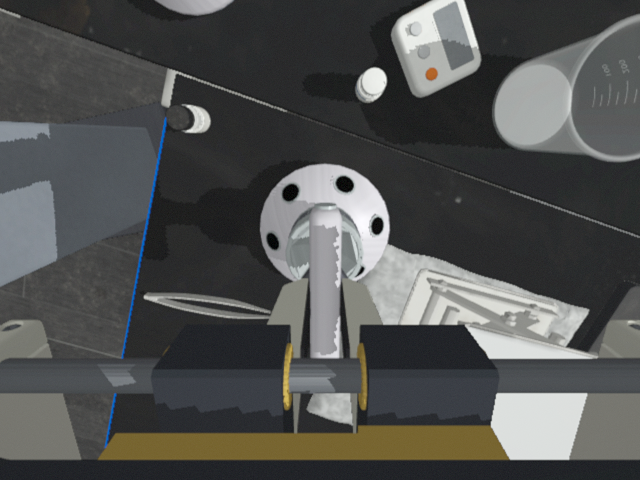

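View pics/c8.png

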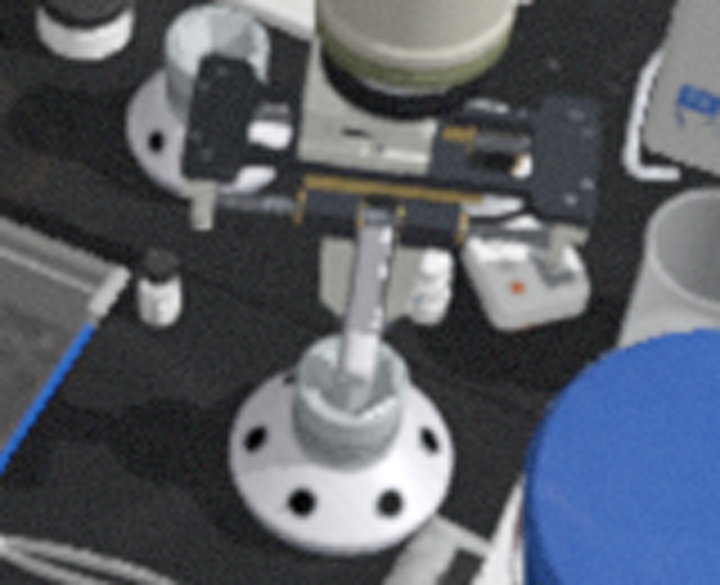

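```bash
python3 -m inch '[{"x":0,"y":0,"z":0,"twist":0.06},{"x":0,"y":0,"z":0,"twist":0.06},{"x":0,"y":0,"z":0,"twist":0.06},{"x":0,"y":0,"z":0,"twist":0}]'
python3 -c "
from h import *
st()"
```

```text
t: 15.0
tool_pos: [0.594, -0.0875, 0.3425]
orientation: [-1.551, 0.295, -0.295]
force: [0.4, -1.0, -3.3]
opening: 0.0155
t 15.0 q [-0.232  0.167  1.562 -0.     1.412  0.144] pos [ 0.594  -0.0875  0.3425] F [ 0.4 -1.  -3.3] Tq [-0.17  0.02 -0.04] op 0.0155
[[ 0.93   0.     0.367]
 [-0.367 -0.     0.93 ]
 [ 0.    -1.    -0.   ]]
```

```bash
python3 -m inch '[{"x":0,"y":0,"z":0,"twist":0.05},{"x":0,"y":0,"z":0,"twist":0},{"x":0,"y":0,"z":0,"twist":0}]'
python3 -c "
from h import *
st()"
python3 -m inch '[{"x":0,"y":0,"z":0,"twist":0},{"x":0,"y":0,"z":0,"twist":0},{"x":0,"y":0,"z":0,"twist":0},{"x":0,"y":0,"z":0,"twist":0},{"x":0,"y":0,"z":0,"twist":0},{"x":0,"y":-5,"z":0,"twist":0},{"x":0,"y":-15,"z":0,"twist":0},{"x":0,"y":-25,"z":0,"twist":0},{"x":0,"y":-25,"z":0,"twist":0},{"x":0,"y":-20,"z":0,"twist":0},{"x":0,"y":-10,"z":0,"twist":0},{"x":0,"y":0,"z":0,"twist":0}]' 0
python3 - <<'E'
from h import *
st(); c=snap('wrist','w9');c2=snap('scene','s9');crop('s9',300,120,460,250,4.5,'c9')
V,U=np.mgrid[0:480,0:640]; d=c['depth']
P=(np.stack([(U-c['cx'])/c['fx']*d,(V-c['cy'])/c['fy']*d,d,np.ones_like(d)],-1)@c['wc'].T)[...,:3]
m=(d>0)&(abs(P[...,2]-.168)<.013)&(np.hypot(P[...,0]-.594,P[...,1]+.0875)<.08)
q=P[m]; r=cv2.minAreaRect(q[:,:2].astype(np.float32)*1000); print(len(q),r,np.median(q[:,2]))
l=np.linalg.lstsq(np.c_[q[:,:2]-q[:,:2].mean(0),np.ones(len(q))],q[:,2],rcond=None)[0];print('plane',l)
E
```

```text
t: 15.3
tool_pos: [0.594, -0.0875, 0.3425]
orientation: [-1.545, 0.332, -0.333]
force: [0.5, -0.3, -2.6]
opening: 0.0154
t 15.3 q [-0.232  0.167  1.562 -0.     1.412  0.192] pos [ 0.594  -0.0875  0.3425] F [ 0.5 -0.3 -2.6] Tq [-0.19 -0.05  0.01] op 0.0154
[[ 0.911  0.     0.411]
 [-0.411 -0.     0.911]
 [ 0.    -1.    -0.   ]]
t: 16.5
tool_pos: [0.5943, -0.0875, 0.4453]
orientation: [-1.545, 0.332, -0.338]
force: [-0.2, 0.5, -0.4]
opening: 0.0464
t 16.5 q [-0.232  0.117  1.43   0.     1.591  0.195] pos [ 0.5943 -0.0875  0.4453] F [-0.2  0.5 -0.4] Tq [ 0.   -0.09  0.  ] op 0.0464
[[ 0.91   0.004  0.414]
 [-0.414 -0.001  0.91 ]
 [ 0.004 -1.     0.001]]
2297 ((593.3316040039062, -86.98827362060547), (102.56280517578125, 15.779382705688477), 65.81664276123047) 0.16821529118336292
plane [-0.01346253 -0.00396843  0.16780343]
```

View pics/w9.png

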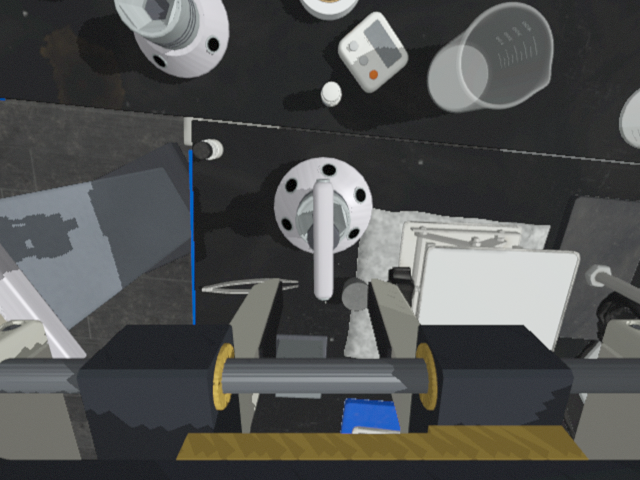

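View pics/c9.png

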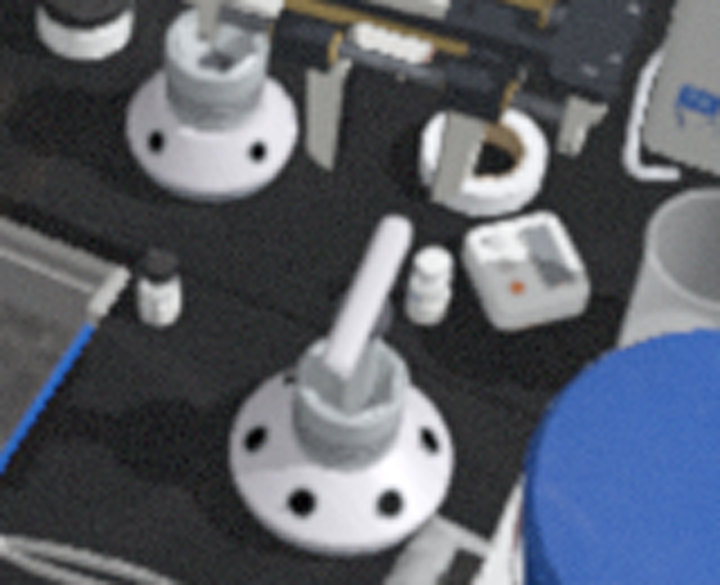

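```bash
python3 - <<'E'
from h import *
crop('w9',280,170,370,260,7,'c10')
E
```

```text
(no output)
```

View pics/c10.png

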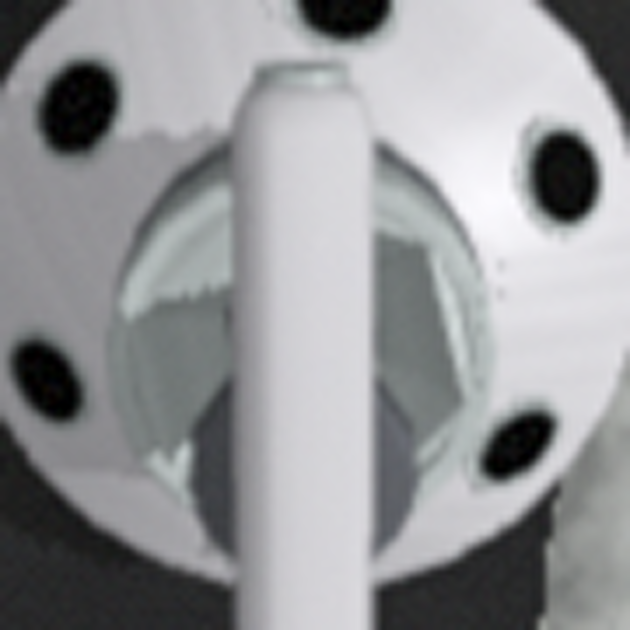

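```bash
python3 - <<'E'
from h import *
c=load('w9')
for u,v in [(425,245),(465,405),(122,318),(165,465)]:
    p=ptz(c,280+(u+.5)/7-.5,170+(v+.5)/7-.5,.092)[:2]*1000-[593.8,-87.5]; print(np.hypot(*p),np.degrees(np.arctan2(p[1],p[0]))%60)
E
```

```text
24.265237341185856 19.93537974593328
24.605019146600515 18.97880955121989
27.47040332070315 22.483652359723663
26.45356287655733 13.31544828080473
```

The key stands at (593,-87) mm with its bar top at z 0.168, so it is fully seated. The mouth hexagon is back at about 19.5° mod 60. With the key turned 74° less about 12° of play, that means the screw turned about 60–62° (≈1.05 rad), past 0.9. The gripper is clear, so I hand in.

```bash
python3 -c "
from plant import robot
print(robot.close_job())"
```

```text
the job is handed in; nothing more can be done
None
```

I locked the six-pocket rotor with the smaller key and handed the job in at about 16.6 s. No verdict was reported.

- **Grasp:** The first two grips closed on the collar under the T-bar instead of the bar itself. I reopened and regripped higher, then lifted the key straight up out of its block.
- **Seating and turning:** I lowered the key into the six-pocket socket with no contact force. I then turned it 1.29 rad clockwise, released it and raised the gripper clear.
- **Final key position:** The handle centre is about 1 mm off the socket axis. It stands at about z = 0.159–0.160 m, where fully seated is 0.160 m, and it is tilted about 0.01 rad.
- **Screw angle:** This is inferred, since I could not read it directly. The socket hexagon, with a repeat of 60°, measured the same as at the start. The key turned 74° with about 12° of play, so the screw turned about 60°, or 1.05 rad plus its small starting angle. Two of the four corners I read were rough (22° and 13° against 19–20°).
- **End stop:** I did not feel the screw reach its 1.35 rad stop, but the estimate is past the required 0.9 rad.
- **Four-pocket rotor:** I never touched it.

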